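Fit the spacer that braces the docked drive

ROBOT

A 7-joint arm with a two-finger parallel gripper is mounted at the origin on a cart in front of the work surface, level with it; the furniture and walls round the work are solid. World frame = base frame: x ahead of the robot, y to its left, z up, the work surface at z = 0. Lengths are in mm, angles in rad, forces in N, time in s.
With the tool pointing down it reaches from about 400 to 875 mm from the base axis. Payload 4.4 kg.
Tool frame: the origin (TCP) lies midway between the tips of the shut fingers; the grasp point (between the pads) lies 19 mm behind it (ctrl.grip_point_offset is the distance from the TCP to the grasp point, in mm); z points along the fingers, x is the direction in which the jaws open and shut, and the axes are right-handed (so a half turn about z gives the same grasp; the last joint's range is limited). The gripper opens to 85 mm and grips with 20 to 120 N. Pads are 22 mm wide; open, the fingers measure 114 mm over their backs; the gripper's body (76 mm by 85 mm) begins 54 mm behind the grasp point. The pads swing forward as they close: fully open they stand 13 mm farther back than shut.
Start: joints at [-1.251, 0.628, 0.038, 1.517, -0.027, 0.996, -0.02], TCP at [244.572, 602.248, 208.313] pointing down, gripper open.
Joint ranges: [-3.06, 3.06], [-0.37, 2.12], [-1.25, 1.32], [0.18, 2.47], [-1.1, 4.24], [0.23, 1.98], [-2.94, 2.94]. Speed limits (rad/s): [2.57, 2.57, 3.14, 3.14, 3.14, 3.14, 3.14].

INTERFACE

Orientations are given as [roll, pitch, yaw] about the fixed x, y, z axes, in that order (R = Rz(yaw) Ry(pitch) Rx(roll)).
In Python, from cell import ctrl, viewer gives the robot as it stands.
- The arm moves only by the tool apply_moves, never from a script. Its argument "series" is a list that holds one entry, the list of rows, each a list of 6 numbers: the shift along the tool's x, y, z normalised to -1 to 1, where 1 is 50 mm, then the turn, a rotation vector about the tool's x, y, z normalised to -1 to 1, where 1 is 6 degrees. In form: [[[tx, ty, tz, rx, ry, rz], ...]]. A call has exactly 5 rows; each row shifts and turns the commanded pose from where the row before left it, along the tool's axes as they then stand; what a row does not reach is not made up. A row lasts 1/8 s, in which the tool goes at most 62.5 mm and 10.7 degrees, less where a joint would pass 70% of its speed; a pose out of reach is approached as far as the arm can. A call with a number of a shift or a turn outside -1 to 1 is refused whole. A call with a gripper value outside its range is refused whole. "claw" is the gripper command: -1 is shut, 1 is fully open, values between are in proportion, set as the call begins (left out, the last holds). The fingers move at their own pace and stop on an object; the grip force is fixed at half the most. Time passes only in rows, so rows that do not move let the fingers close, or fill a call up. It gives the time, the measured TCP pose, the force and the opening at its end, in the units of the state.
- ctrl.read_state(): the state, without advancing time (a new reading comes with each control period).
- viewer.get_image(name): name is "scene" or "side" or "wrist"; returns the picture (384x512x3 uint8, blue, green, red); there is no depth.
- viewer.camera_info(name): a dict with "K" (3x3 intrinsics, pixels), "distortion" ([k1, k2, p1, p2, k3] as OpenCV has them; the pictures are not rectified), "R" (3x3) and "t" (3): a world point X has camera coordinates R X + t. Camera axes: x right, y down, z forward; pixel columns grow to the right and rows downward; lengths in mm; the calibration is good to about 2 mm. A picture is of the moment at which its call begins: read the wrist's pose just before it. camera_info takes no time and is no camera call; for the wrist camera it gives the pose at the moment of the call.
- ctrl.finish_job(): hands the job in, once; it reports no verdict.
Trained networks look in the newest picture that a camera, given by its name, has taken for a name from the list of things; names that differ only in an ending like _2 or _b are one class to them, and where a whole thing is asked for, a point or a joint stands for the part that bears it (a point fixed in the world has none). Each returns a list of dicts, best first, with "score" (0 to 1); they miss things now and then, are a little off and sometimes report something else, mostly with a low value. They report only what shows in the picture. A call takes as long as a camera call. They do not tell look-alikes from the thing itself.
- viewer.find_in(camera, label): "location" ([column, row] as shares, 0 to 1, of the picture: columns of its width, rows of its height, amid what is visible of it).
The state is a dict: "clock": time; "qpos": joint angles; "qd": joint speeds; "tau": joint torques, N m; "eef_pos": TCP position; "tool_rot": TCP orientation; "force": force on the tool from outside, world axes, zero at the start; "torque": the same for the moment, N m; "width": finger opening in mm.
Only numpy, scipy, OpenCV 4.12 (cv2) and the standard library are available. Lean on these libraries where they do the work, as an engineer would, in place of code of your own. Each camera call takes 0.05 s, during which the arm holds its last target. There are 200 camera calls.

TASK

The drive standing in the black dock is held only at its foot, with an open gap between its side and the dock's sprung pad. Try the wooden spacers from the rack in that gap, gently and without forcing any, until you find one that slides all the way down and is held snugly between drive and pad; leave it there, roughly centred along the pad. The other two spacers must end up standing in the rack's wells, and the other things near the work stay where they are.

Things in the scene. Friction and masses are not known exactly. Their poses are not given: they have to be found in the camera images.
- dock: fixed drive dock: black base 160 (x) x 104 (y) x 30 mm, origin at the centre of its underside. The drive stands in it lengthwise along dock x. On its +y side an aluminium cheek, 70 mm long in x, top 66 mm above the table, is clamped at an untold distance that changes each time; it carries a sprung black pad facing the drive, 60 mm long in x, centred at dock x = 0
- gap_floor (a point): point on the floor of the gap (the base's top, 30 mm above the table), at the foot of the drive's face, dock x = 0, y = -12.5 mm. The gap runs from that face towards dock +y to the pad: 6.0 to 14.5 mm wide with the pad at rest. The pad gives up to 4.2 mm on springs, pressing with 4 N at first and 5 N at the end of its give
- gap_mouth (a point): point on the drive's face 65 mm above the table, level with the top of the pad's lead-in: two rounded ribs on the pad touch a spacer 8 and 20 mm above the gap's floor; above them it flares 5 mm away from the drive. A spacer up to 4.2 mm thicker than the rest gap slides down against a rub of a few newtons and is snug; a thicker one stops in the lead-in, 15 mm or more above the floor; a thinner one drops in loose without rub
- drive: the drive, black, fixed upright in the dock, 112 mm long along dock x, 15 mm thick along dock y (faces at dock y = -27.5 and -12.5 mm), its top edge 83 mm above the table. Origin: on the face towards the pad (dock x = 0, y = -12.5 mm), 44 mm above the table; its own z axis points along dock -y
- rack: fixed wooden block 92 (x) x 186 (y) x 28 mm with three equal wells 73 (x) x 19 (y) mm at rack y = -60, 0 and +60 mm, well floors 8 mm above the table. Origin: centre of its underside. Which spacer stands in which well varies
- spacer_thin: the thinnest and shortest spacer: plain light wood slab, 9 mm thick (its y), 44 mm long (its x), 85 mm high (its z), upright in one of the rack's wells; about 50 g. Origin: centre of its underside. It may be taken by its top part across the thickness.
- spacer_middle: the middle spacer: plain light wood slab, 12 mm thick (its y), 55 mm long (its x), 85 mm high (its z), upright in one of the rack's wells; about 50 g. Origin: centre of its underside. It may be taken by its top part across the thickness.
- spacer_thick: the thickest and longest spacer: plain light wood slab, 15 mm thick (its y), 66 mm long (its x), 85 mm high (its z), upright in one of the rack's wells; about 50 g. Origin: centre of its underside. It may be taken by its top part across the thickness.
- mug: white mug, 95 mm high, left of the work; bystander. Origin: centre of its underside
- stapler: stapler, 148 mm long, left of the work; bystander. Origin: centre of its underside
- clip_dish: small round brass dish of clips, 68 mm across, behind the work; bystander. Origin: centre of its underside
Mind the look-alikes: they are no part of the job. Leave any green look-alike of the spacer_thick alone.

How it is judged:
By the outcome, as a careful person would: the job done as asked, in the order asked, and still so for the second after the job is handed in, with the robot touching nothing.
It also fails if it takes over 72 s, if anything falls off the work surface, if the arm or the gripper's body presses on something with over 40 N, if the wrist force passes 120 N, or if a joint passes its speed limit or range.

## Working session

There is one attempt and no reset: what is moved stays moved. The work goes in short steps, Python scripts to look and compute and a tool call to move; the robot and the scene stay as the last step left them, time stands still between calls to the robot, and variables do not carry over. Pictures are saved under pics/ and viewed, about 8 in all and at most 12, crops included, and the job is handed in when it is done.

Besides the shell and the picture viewer there is one more tool, called after "Call:" as name([rows], argument=value, ...), one row to a line, values as JSON. apply_moves: Moves the arm, as the interface text tells. Scaled input: -1 to 1 covers 50 mm each way for a shift and 6 degrees each way for a turn. Its arguments: {"type":"object","properties":{"series":{"type":"array","items":{"type":"array","items":{"type":"array","items":{"type":"number"}}}},"claw":{"type":"number"}},"required":["series"]}

```bash
ls; mkdir -p pics; python3 - <<'E'
from cell import ctrl, viewer
import cv2, numpy as np
s=ctrl.read_state(); print({k:np.round(v,3).tolist() for k,v in s.items()}, ctrl.grip_point_offset)
a=viewer.get_image("scene"); b=viewer.get_image("side")
cv2.imwrite("pics/a.png",np.vstack([a,b])[:, :] if 0 else cv2.resize(a,(800,600))); cv2.imwrite("pics/b.png",cv2.resize(b,(800,600)))
for c in ("scene","side","wrist"):
    i=viewer.camera_info(c); print(c,{k:np.round(v,3).tolist() for k,v in i.items()})
for c in ("scene","side"):
    for n in ("dock","drive","gap_floor","gap_mouth","rack","spacer_thin","spacer_middle","spacer_thick"):
        print(c,n,[(np.round(np.array(d["location"])*[512,384],1).tolist(),round(d["score"],2)) for d in viewer.find_in(c,n)][:4])
print(ctrl.read_state()["clock"])
E
```

```text
pics
{'clock': 0.0, 'qpos': [-1.251, 0.629, 0.038, 1.518, -0.027, 0.996, -0.02], 'qd': [0.001, -0.001, 0.0, 0.002, -0.001, 0.001, 0.002], 'tau': [-0.001, -56.34, 1.225, -19.344, 0.011, 0.011, 0.0], 'eef_pos': [244.33, 601.608, 207.403], 'tool_rot': [3.142, 0.002, 1.185], 'force': [-0.682, -0.263, -0.402], 'torque': [-0.044, -0.051, 0.018], 'width': 85.387} 18.700000000000003
scene {'K': [[430.859, 0.0, 254.477], [0.0, 430.859, 193.199], [0.0, 0.0, 1.0]], 'distortion': [-0.102, 0.0, 0.0, 0.0, 0.0], 'R': [[0.513, -0.859, -0.013], [-0.614, -0.356, -0.704], [0.6, 0.369, -0.71]], 't': [-221.311, 380.027, 853.454]}
side {'K': [[492.34, 0.0, 246.292], [0.0, 492.34, 193.209], [0.0, 0.0, 1.0]], 'distortion': [0.067, 0.0, 0.0, 0.0, 0.0], 'R': [[0.998, 0.065, 0.013], [0.05, -0.615, -0.787], [-0.044, 0.786, -0.616]], 't': [-505.467, 37.661, 1667.076]}
wrist {'K': [[329.943, 0.0, 255.762], [0.0, 329.943, 194.631], [0.0, 0.0, 1.0]], 'distortion': [-0.062, 0.0, 0.0, 0.0, 0.0], 'R': [[0.376, 0.927, -0.002], [0.894, -0.362, 0.265], [0.244, -0.102, -0.964]], 't': [-648.702, -35.535, 379.765]}
scene dock [([251.3, 225.5], 0.87)]
scene drive [([258.0, 217.6], 0.88)]
scene gap_floor [([252.4, 223.2], 0.69)]
scene gap_mouth [([251.5, 224.5], 0.86)]
scene rack [([358.6, 255.6], 0.58)]
scene spacer_thin [([338.5, 237.1], 0.7), ([383.1, 248.2], 0.21)]
scene spacer_middle [([384.4, 247.4], 0.5)]
scene spacer_thick [([357.3, 243.9], 0.59), ([214.8, 193.1], 0.55)]
side dock [([234.4, 204.7], 0.97)]
side drive [([231.9, 197.4], 0.64)]
side gap_floor []
side gap_mouth [([235.0, 204.8], 0.62)]
side rack [([240.3, 279.0], 0.55)]
side spacer_thin [([240.1, 233.9], 0.53), ([245.9, 277.5], 0.47)]
side spacer_middle [([242.2, 265.4], 0.89), ([231.2, 159.3], 0.75), ([234.3, 203.8], 0.58)]
side spacer_thick [([244.7, 176.9], 0.91), ([243.4, 252.6], 0.57)]
0.9
```

View pics/a.png

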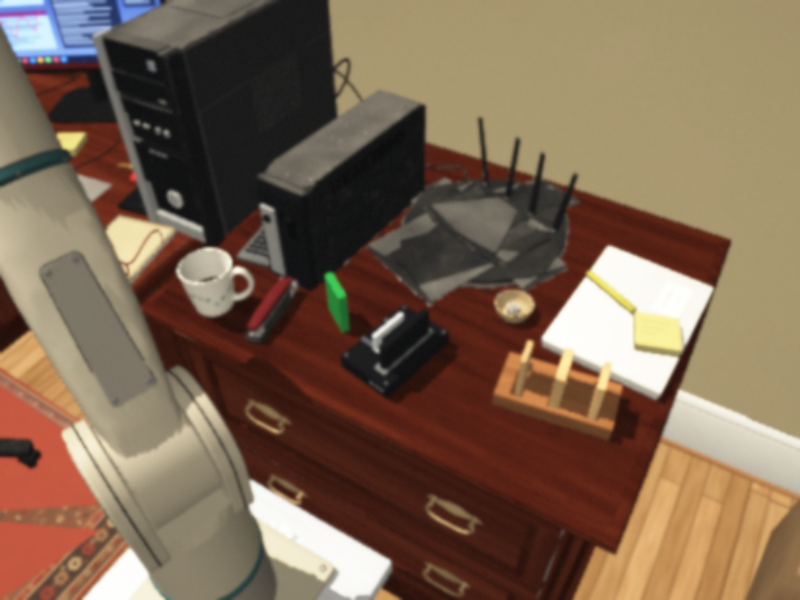

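View pics/b.png

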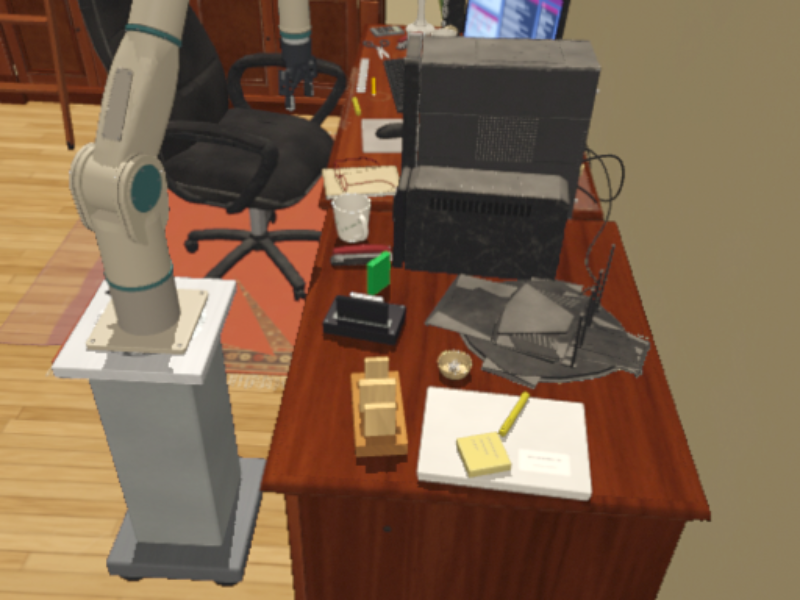

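The pictures show the dock at scene (395,345) of 800×600, the rack with three plain wood spacers at (560,385), and the green look-alike at (337,300). I'll leave the green one alone. The mug is at (210,280), the stapler at (270,308) and the dish at (515,307). Next I'll turn these pixels into rough positions.

```bash
cat > h.py <<'E'
from cell import ctrl, viewer
import cv2, numpy as np
from scipy.spatial.transform import Rotation as Rn
def ray(c,p,z,i=None):
    i=i or viewer.camera_info(c); K,D,R,t=[np.array(i[k],float) for k in("K","distortion","R","t")]
    u=cv2.undistortPoints(np.array([[p]],float),K,D)[0,0]; d=R.T@np.r_[u,1]; o=-R.T@t
    return o+d*(z-o[2])/d[2]
def proj(c,X,i=None):
    i=i or viewer.camera_info(c); K,D,R,t=[np.array(i[k],float) for k in("K","distortion","R","t")]
    return cv2.projectPoints(np.array(X,float).reshape(-1,3),cv2.Rodrigues(R)[0],t,K,D)[0][:,0]
def toolmove(dst,yaw_target=None):
    """print TCP displacement in tool axes (mm) and yaw turn (deg about world z)"""
    s=ctrl.read_state(); R=Rn.from_euler("xyz",s["tool_rot"]).as_matrix()
    d=R.T@(np.array(dst)-s["eef_pos"]); print("pos",np.round(s["eef_pos"],1),"rot",np.round(np.degrees(s["tool_rot"]),1),"rows of 50:",np.round(d/50,3))
E
python3 - <<'E'
from h import *
f=.64
for n,p,z in [("mug base",(210,312),0),("mug top",(205,255),95),("stapler",(270,308),25),("stapler near",(252,335),10),("green top",(333,277),80),("green foot",(347,330),0),("dish",(515,310),10),("dock L",(343,355),30),("dock front",(390,385),30),("dock R",(447,338),30),("drive top l",(375,347),83),("drive top r",(427,312),83),("rack fl",(497,390),28),("rack fr",(612,425),28),("rack br",(622,393),28),("sp1",(527,344),93),("sp2",(568,352),93),("sp3",(606,366),93),("case near",(310,282),0),("tower front",(215,240),0),("case corner top",(262,178),150)]:
    print(n,np.round(ray("scene",(p[0]*f,p[1]*f),z)[:2]))
for n,p,z in [("dock fl",(323,333),0),("dock fr",(402,345),0),("dockbackR",(405,308),30),("rack fl",(357,458),0),("rack fr",(408,452),0),("rack bl",(351,374),28),("rack br",(400,372),28),("rack frT",(407,438),28),("rack flT",(355,443),28),("sp3 top",(380,404),93),("sp2 top",(377,380),93),("sp1 top",(376,358),93),("green",(380,256),80),("case fr",(562,275),0),("case fl",(403,265),0)]:
    print("side",n,np.round(ray("side",(p[0]*f,p[1]*f),z)[:2]))
E
```

```text
mug base [377. 365.]
mug top [420. 389.]
stapler [423. 257.]
stapler near [366. 255.]
green top [499. 169.]
green foot [467. 124.]
dish [ 650. -113.]
dock L [395.  82.]
dock front [382. -16.]
dock R [514. -47.]
drive top l [399.  20.]
drive top r [505. -13.]
rack fl [ 458. -165.]
rack fr [ 485. -344.]
rack br [ 551. -338.]
sp1 [ 514. -184.]
sp2 [ 530. -244.]
sp3 [ 533. -304.]
case near [533. 253.]
tower front [537. 495.]
case corner top [597. 392.]
side dock fl [376. -16.]
side dock fr [545. -41.]
side dockbackR [547.  46.]
side rack fl [ 480. -351.]
side rack fr [ 570. -330.]
side rack bl [ 451. -166.]
side rack br [ 546. -153.]
side rack frT [ 567. -322.]
side rack flT [ 476. -341.]
side sp3 top [ 517. -306.]
side sp2 top [ 507. -247.]
side sp1 top [ 501. -188.]
side green [484. 166.]
side case fr [908. 238.]
side case fl [534. 248.]
```

Call:
apply_moves([
  [[-0.5,0.43,-0.6,0,0,0],[-0.7,0.6,-0.6,0,0,0],[-0.8,0.68,-0.6,0,0,0],[-0.8,0.68,-0.6,0,0,0],[-0.8,0.68,-0.5,0,0,0]],
], claw=1)

```text
clock: 1.52
eef_pos: [319.7, 376.2, 354.7]
tool_rot: [3.141, -0.001, 1.185]
force: [0.2, 0.6, 1.0]
width: 85.1
```

Call:
apply_moves([
  [[-0.8,0.68,0,0,0,0],[-0.8,0.68,0,0,0,0],[-0.8,0.68,0,0,0,0],[-0.8,0.68,0,0,0,0],[-0.8,0.68,0,0,0,0]],
])

```text
clock: 2.15
eef_pos: [401.7, 126.8, 353.7]
tool_rot: [3.141, -0.001, 1.185]
force: [1.3, 0.1, -0.3]
width: 85.0
```

Call:
apply_moves([
  [[-0.8,0.68,0,0,0,0],[-0.8,0.68,0,0,0,0],[-0.8,0.68,0,0,0,0],[-0.8,0.68,0,0,0,0],[-0.4,0.35,0,0,0,0]],
])

```text
clock: 2.78
eef_pos: [476.1, -99.3, 353.5]
tool_rot: [3.141, 0.001, 1.181]
force: [-0.3, 0.3, 0.8]
width: 85.4
```

Call:
apply_moves([
  [[0,0,0,0,0,-1],[0,0,0,0,0,-1],[0,0,0,0,0,-1],[0,0,0,0,0,-1],[0,0,0,0,0,0]],
])

```text
clock: 3.4
eef_pos: [475.7, -96.1, 353.4]
tool_rot: [3.141, -0.0, 1.603]
force: [1.7, 0.2, -0.2]
width: 85.8
```

```bash
python3 - <<'E'
from h import *
s=ctrl.read_state(); print({k:np.round(v,3).tolist() for k,v in s.items() if k!="tau"})
a=viewer.get_image("wrist"); cv2.imwrite("pics/w1.png",a); cv2.imwrite("pics/w1v.png",cv2.resize(a,(800,600),interpolation=cv2.INTER_CUBIC))
import pickle; i=viewer.camera_info("wrist"); pickle.dump(i,open("w1.pkl","wb"))
for n in ("spacer_thin","spacer_middle","spacer_thick","dock","drive","rack"):
    print(n,[(np.round(np.array(d["location"])*[512,384],1).tolist(),round(d["score"],2)) for d in viewer.find_in("wrist",n)][:4])
E
```

```text
{'clock': 3.4, 'qpos': [-0.126, 0.252, 0.348, 1.746, -0.093, 1.159, 1.851], 'qd': [-0.006, 0.002, 0.01, 0.0, -0.001, -0.001, -0.034], 'eef_pos': [475.727, -96.126, 353.436], 'tool_rot': [3.141, -0.0, 1.603], 'force': [1.729, 0.174, -0.233], 'torque': [-0.013, -0.027, 0.0], 'width': 85.833}
spacer_thin [([186.4, 171.2], 0.84)]
spacer_middle [([108.2, 178.4], 0.61)]
spacer_thick [([148.0, 175.0], 0.64), ([425.4, 159.8], 0.62)]
dock [([335.3, 142.6], 0.56)]
drive [([326.9, 141.9], 0.73), ([245.9, 256.2], 0.42)]
rack [([171.5, 159.8], 0.68), ([336.7, 143.6], 0.28)]
```

View pics/w1v.png

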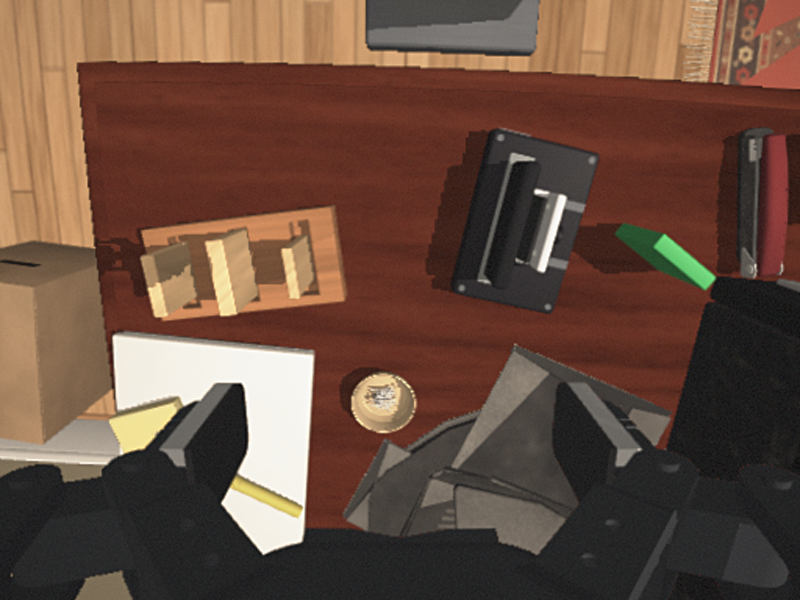

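The wrist view shows the rack at (245,262) of 800×600. From left to right it holds the middle spacer at (165,285), the thick at (230,270) and the thin at (300,265), going by their lengths, and the networks agree. The dock is at (525,220) with the cheek on its right, which is world +y. The green look-alike is at (665,255). I'll make one enlarged crop for precise corners.

```bash
python3 - <<'E'
import cv2,numpy as np
a=cv2.imread("pics/w1.png")
d=cv2.resize(a[70:210,280:400],None,fx=4,fy=4,interpolation=cv2.INTER_CUBIC); d=np.clip(d.astype(float)*1.6,0,255).astype(np.uint8)
r=cv2.resize(a[125:215,80:230],None,fx=2,fy=2,interpolation=cv2.INTER_CUBIC)
o=np.zeros((560,790,3),np.uint8); o[:560,:480]=d; o[:180,485:785]=r; cv2.imwrite("pics/c1.png",o)
E
```

```text
(no output)
```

View pics/c1.png

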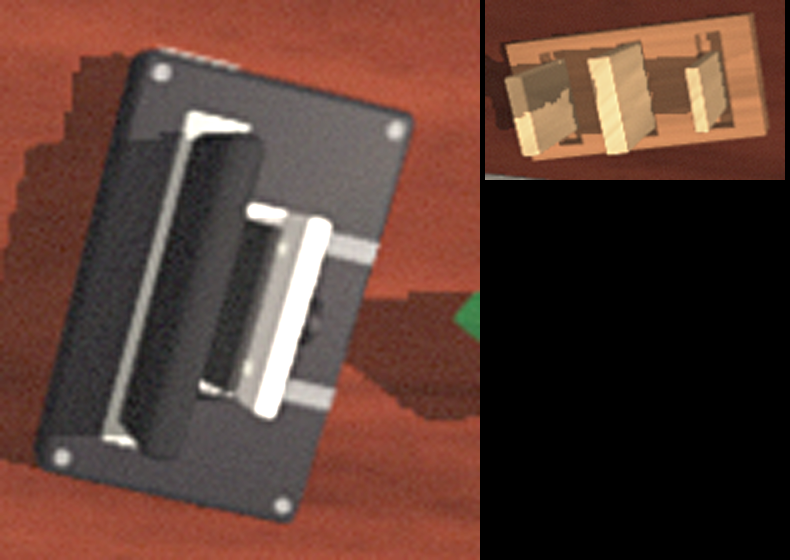

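```bash
python3 - <<'E'
from h import *
import pickle; i=pickle.load(open("w1.pkl","rb"))
P=lambda u,v:(280+u/4,70+v/4)
S=[ray("wrist",P(*p),30,i)[:2] for p in [(161,72),(397,130),(62,457),(283,505)]]
print(np.round(S,1)); c=np.mean(S,0); print("dock c",c)
x=(S[2]-S[0]+S[3]-S[1]); y=(S[1]-S[0]+S[3]-S[2]); print("yaw x",np.degrees(np.arctan2(x[1],x[0])),"yaw y",np.degrees(np.arctan2(-y[0],y[1])),np.linalg.norm(x)/2,np.linalg.norm(y)/2)
th=(np.arctan2(x[1],x[0])+np.arctan2(-y[0],y[1]))/2; Rd=np.array([[np.cos(th),-np.sin(th)],[np.sin(th),np.cos(th)]])
for n,p,z in [("strip l top",(307,218),66),("strip r top",(331,222),66),("strip l bot",(255,412),66),("strip r bot",(278,415),66),("drive top r1",(262,145),83),("drive top r2",(180,455),83),("drive l top",(190,140),83),("tab",(250,210),66),("grey left",(283,217),66),("darkleft",(248,225),66)]:
    print(n,np.round(Rd.T@(ray("wrist",P(*p),z,i)[:2]-c),1))
Q=lambda u,v:(80+(u-485)/2,125+v/2)
S=[ray("wrist",Q(*p),28,i)[:2] for p in [(505,43),(752,15),(537,160),(767,135)]]
print(np.round(S,1)); c=np.mean(S,0); print("rack c",c)
x=(S[2]-S[0]+S[3]-S[1]); y=(S[1]-S[0]+S[3]-S[2]); print("yaw x",np.degrees(np.arctan2(x[1],x[0])),"yaw y",np.degrees(np.arctan2(-y[0],y[1])),np.linalg.norm(x)/2,np.linalg.norm(y)/2)
th=np.arctan2(-y[0],y[1]); Rr=np.array([[np.cos(th),-np.sin(th)],[np.sin(th),np.cos(th)]])
for n,pts in {"mid":[(507,80),(517,78),(528,155),(540,152)],"thick":[(588,60),(606,57),(609,153),(627,150)],"thin":[(687,70),(698,67),(697,131),(708,129)]}.items():
    w=np.array([ray("wrist",Q(*p),93,i)[:2] for p in pts]); l=(w-c)@Rr
    print(n,np.round(w.mean(0),1),np.round(l.mean(0),1),np.round(l,1).tolist())
E
```

```text
[[383.3  -7.7]
 [399.8  79.8]
 [525.5 -34.6]
 [541.8  52.5]]
dock c [462.59997087  22.50665114]
yaw x -10.793388007995903 yaw y -10.67574985096205 144.62995621057675 88.81619608618452
strip l top [-34.3  10.4]
strip r top [-34.9  18.8]
strip l bot [34.3 11.9]
strip r bot [33.5 20.2]
drive top r1 [-53.2 -15.8]
drive top r2 [ 51.9 -14.3]
drive l top [-49.4 -39. ]
tab [-32.5  -9.4]
grey left [-32.8   2.3]
darkleft [-27.5  -8.7]
[[ 476.7 -347.8]
 [ 451.3 -160. ]
 [ 568.8 -331. ]
 [ 542.6 -148.5]]
rack c [ 509.84343976 -246.83572782]
yaw x 8.77797421960628 yaw y 7.923029386145035 92.7760082580844 186.9206850404709
mid [ 517.4 -307.2] [ -0.8 -60.8] [[-26.7, -66.0], [-27.3, -58.9], [26.0, -63.6], [24.7, -54.7]]
thick [ 508.2 -248.6] [-1.9 -1.6] [[-33.6, -8.5], [-34.2, 3.8], [30.5, -7.1], [29.7, 5.7]]
thin [ 502.2 -188.1] [ 0.5 59.2] [[-19.8, 55.5], [-21.0, 63.0], [21.7, 55.4], [21.1, 63.0]]
```

The fit holds up: the rack measures 92.8×186.9 mm against 92×186, and the screw pattern is square. That puts the dock at (462.6, 22.5) with yaw −10.7°, and the rack at (509.8, −246.8) with yaw about +8°. The pad edge suggests a rest gap of about 10 mm, so I'll try the middle spacer first. I'm moving above it now.

Call:
apply_moves([
  [[-0.85,0.14,0.4,0,0,0],[-0.85,0.14,0.4,0,0,0],[-0.85,0.14,0.4,0,0,0],[-0.85,0.14,0.4,0,0,0],[-0.85,0.14,0.4,0,0,0]],
], claw=-0.06)

```text
clock: 4.38
eef_pos: [518.2, -308.5, 252.5]
tool_rot: [3.141, -0.0, 1.604]
force: [0.7, 0.5, 0.6]
width: 40.7
```

Call:
apply_moves([
  [[0,0,0.8,0,0,-0.72],[0,0,0.8,0,0,-0.72],[0,0,0.8,0,0,0],[0,0,0,0,0,0],[0,0,0,0,0,0]],
])

```text
clock: 5.0
eef_pos: [518.6, -308.0, 134.6]
tool_rot: [3.14, 0.001, 1.754]
force: [0.4, -0.6, -0.0]
width: 40.1
```

```bash
python3 - <<'E'
from h import *
toolmove([517.4,-307.2,68])
a=viewer.get_image("wrist"); cv2.imwrite("pics/w2.png",cv2.resize(a,(640,480),interpolation=cv2.INTER_CUBIC))
print(ctrl.read_state()["width"])
for n in ("spacer_thin","spacer_middle","spacer_thick"):
    print(n,[(np.round(np.array(d["location"])*[512,384],1).tolist(),round(d["score"],2)) for d in viewer.find_in("wrist",n)][:4])
E
```

```text
pos [ 518.6 -308.   134.6] rot [1.799e+02 1.000e-01 1.005e+02] rows of 50: [ 0.023 -0.023  1.332]
40.391371492988235
spacer_thin [([411.3, 201.4], 0.74)]
spacer_middle [([256.5, 197.1], 0.71)]
spacer_thick [([339.6, 197.4], 0.93)]
```

View pics/w2.png

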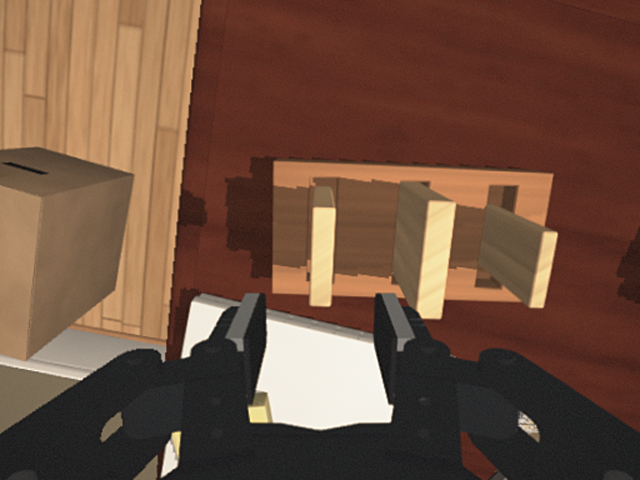

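The middle spacer, at (321,250), is centred between the fingers at 255 and 385, with the thick one clear to the right. I'll descend and grip it.

Call:
apply_moves([
  [[0.01,-0.01,0.5,0,0,0],[0,0,0.5,0,0,0],[0,0,0.25,0,0,0],[0,0,0.08,0,0,0],[0,0,0,0,0,0]],
])

```text
clock: 5.82
eef_pos: [517.6, -307.2, 67.4]
tool_rot: [3.141, 0.001, 1.755]
force: [-0.5, 0.8, 0.3]
width: 40.4
```

Call:
apply_moves([
  [[0,0,0,0,0,0],[0,0,0,0,0,0],[0,0,0,0,0,0],[0,0,0,0,0,0],[0,0,0,0,0,0]],
], claw=-1)

```text
clock: 6.45
eef_pos: [517.7, -307.4, 67.7]
tool_rot: [3.14, 0.001, 1.755]
force: [-0.3, 0.8, 6.0]
width: 8.5
```

Call:
apply_moves([
  [[0,0,0,0,0,0],[0,0,0,0,0,0],[0,0,0,0,0,0],[0,0,0,0,0,0],[0,0,0,0,0,0]],
])

```text
clock: 7.08
eef_pos: [517.7, -307.4, 67.7]
tool_rot: [3.14, 0.001, 1.755]
force: [-0.6, 0.4, 6.0]
width: 8.9
```

```bash
python3 - <<'E'
from h import *
s=ctrl.read_state(); print({k:np.round(v,2).tolist() for k,v in s.items() if k!="tau"})
a=viewer.get_image("wrist"); cv2.imwrite("pics/w3.png",cv2.resize(a,(640,480),interpolation=cv2.INTER_CUBIC))
E
```

```text
{'clock': 7.08, 'qpos': [0.34, 0.75, 0.24, 1.78, -0.28, 0.64, 2.5], 'qd': [-0.0, -0.0, -0.0, 0.0, 0.0, -0.0, -0.0], 'eef_pos': [517.68, -307.38, 67.72], 'tool_rot': [3.14, 0.0, 1.75], 'force': [-0.62, 0.37, 6.03], 'torque': [0.11, 0.13, -0.02], 'width': 8.86}
```

View pics/w3.png

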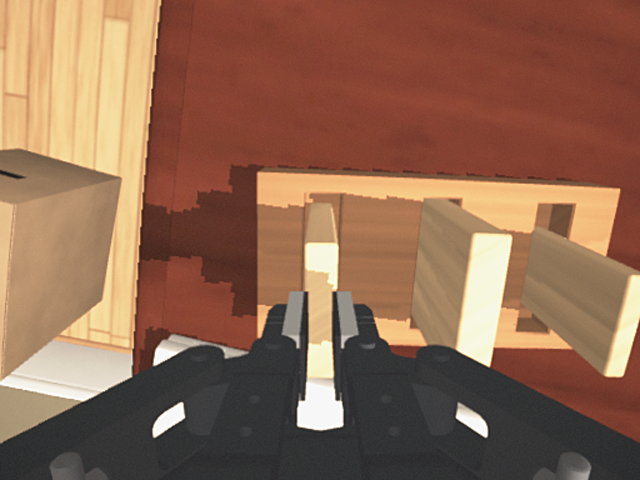

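The middle spacer is held at (320,300). The width reads about 3 mm low, but in the image its thickness is 30 px against 38 px for the thick one, a ratio of 12:15. I'll lift it and carry it above the gap.

Call:
apply_moves([
  [[0,0,-0.2,0,0,0],[0,0,-0.5,0,0,0],[0,0,-0.6,0,0,0],[0,0,-0.7,0,0,0],[0,0,-0.5,0,0,0]],
])

```text
clock: 7.75
eef_pos: [517.4, -307.1, 193.7]
tool_rot: [3.14, 0.001, 1.755]
force: [0.7, -0.5, -0.7]
width: 8.6
```

Call:
apply_moves([
  [[0.5,0,0,0,0,0],[0.9,0.02,0,0,0,0],[0.9,0.02,0,0,0,0],[0.9,0.02,0,0,0,0],[0.9,0.02,0,0,0,0]],
])

```text
clock: 8.38
eef_pos: [483.3, -103.2, 192.2]
tool_rot: [3.141, -0.0, 1.755]
force: [0.7, 0.4, -0.7]
width: 8.4
```

Call:
apply_moves([
  [[0.9,0,0,0,0,0.88],[0.9,0,0,0,0,0.88],[0.6,0,0,0,0,0.88],[0,0,0,0,0,0.88],[0,0,0,0,0,0]],
])

```text
clock: 9.0
eef_pos: [471.2, 14.8, 192.1]
tool_rot: [3.141, 0.0, 1.388]
force: [0.5, -0.9, 0.1]
width: 8.4
```

```bash
python3 - <<'E'
from h import *
toolmove([461.5,16.9,155]); s=ctrl.read_state(); print(s["force"],s["width"])
E
```

```text
pos [471.2  14.8 192.1] rot [180.    0.   79.5] rows of 50: [ 0.006 -0.199  0.741]
[ 0.45587459 -0.86891562  0.12750286] 8.352232372399891
```

Call:
apply_moves([
  [[0.005,-0.2,0.3,0,0,0],[0,0,0.35,0,0,0],[0,0,0.14,0,0,0],[0,0,0,0,0,0],[0,0,0,0,0,0]],
])

```text
clock: 9.62
eef_pos: [462.0, 16.2, 152.8]
tool_rot: [3.141, -0.0, 1.386]
force: [0.1, -0.2, -0.6]
width: 8.8
```

```bash
python3 - <<'E'
from h import *
import pickle
toolmove([461.5,16.9,90]); s=ctrl.read_state(); i=viewer.camera_info("wrist"); pickle.dump(i,open("w4.pkl","wb"))
a=viewer.get_image("wrist"); cv2.imwrite("pics/w4raw.png",a)
th=np.radians(-10.7); c=np.array([462.6,22.5]); R=np.array([[np.cos(th),-np.sin(th)],[np.sin(th),np.cos(th)]])
W=lambda x,y,z:np.r_[c+R@[x,y],z]
p=proj("wrist",[W(-56,-12.5,83),W(56,-12.5,83),W(-56,-27.5,83),W(-80,-52,30),W(-80,52,30),W(-30,-2.7,65),W(30,-2.7,65)],i); print(np.round(p,1))
b=a[40:290,140:400]; cv2.imwrite("pics/w4.png",np.clip(cv2.resize(b,None,fx=2.4,fy=2.4,interpolation=cv2.INTER_CUBIC).astype(float)*1.5,0,255).astype(np.uint8))
E
```

```text
pos [462.   16.2 152.8] rot [179.9  -0.   79.4] rows of 50: [ 0.011 -0.014  1.256]
[[247.6 118.6]
 [248.2 263.7]
 [226.2 118.6]
 [202.1  87. ]
 [325.6  87.3]
 [260.9 151.9]
 [260.5 224.9]]
```

View pics/w4.png

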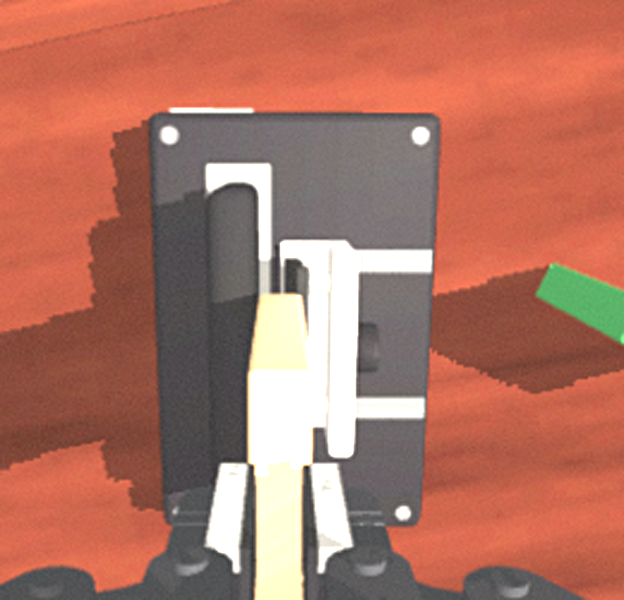

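```bash
python3 - <<'E'
from h import *
import pickle
i=pickle.load(open("w4.pkl","rb"))
th=np.radians(-10.7); c=np.array([462.6,22.5]); R=np.array([[np.cos(th),-np.sin(th)],[np.sin(th),np.cos(th)]])
for n,u,v,z in [("bl",262,293,93),("br",302,293,93),("tl",250,370,178),("tr",310,370,178),("drive",258,250,83),("s1",169,135,30),("s2",420,135,30),("s4",403,513,30),("padL",283,270,50),("padL65",283,270,65),("padR",308,280,65),("grey r",328,300,66),("cheek r",357,300,66),("tab top",300,242,65)]:
    print(n,np.round(R.T@(ray("wrist",(140+u/2.4,40+v/2.4),z,i)[:2]-c),1))
a=cv2.imread("pics/w4raw.png")
b=a[125:185,235:310]; cv2.imwrite("pics/w4c.png",np.clip(cv2.resize(b,None,fx=10,fy=10,interpolation=cv2.INTER_CUBIC).astype(float)*1.7,0,255).astype(np.uint8))
E
```

```text
bl [-26.9 -11.3]
br [-26.9   0.3]
tl [-27.1 -11.8]
tr [-27.1  -0.7]
drive [-38.1 -12.6]
s1 [-72.4 -45.2]
s2 [-72.6  43.4]
s4 [72.7 43.6]
padL [-27.4  -4.9]
padL65 [-29.6  -5. ]
padR [-26.3   3.1]
grey r [-20.    9.6]
cheek r [-20.  19.]
tab top [-38.6   0.4]
```

View pics/w4c.png

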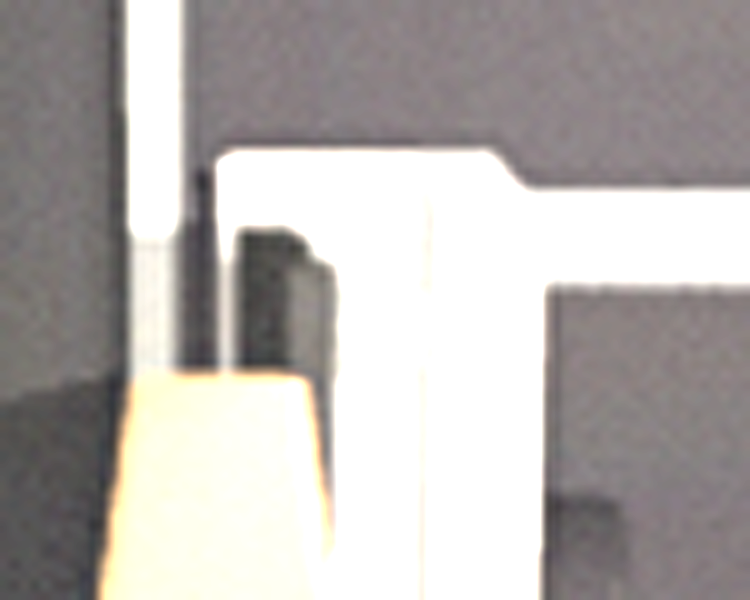

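The drive's edge appears exactly where the dock fit predicts it. The spacer's foot spans dock y −11.3 to 0.3 with the drive face at −12.5, and its centre is at x ≈ +0.5. I'll shift it slightly towards the drive and go down gently, watching the force.

Call:
apply_moves([
  [[-0.012,0,0.15,0,0,0],[0,0,0.15,0,0,0],[0,0,0.1,0,0,0],[0,0,0.1,0,0,0],[0,0,0.06,0,0,0]],
])

```text
clock: 10.3
eef_pos: [461.3, 15.9, 123.9]
tool_rot: [-3.141, 0.0, 1.386]
force: [0.1, -0.3, -0.6]
width: 8.6
```

Call:
apply_moves([
  [[0,0,0.04,0,0,0],[0,0,0.04,0,0,0],[0,0,0.04,0,0,0],[0,0,0.04,0,0,0],[0,0,0,0,0,0]],
])

```text
clock: 10.92
eef_pos: [462.0, 15.8, 116.7]
tool_rot: [3.14, -0.0, 1.386]
force: [-0.6, -0.5, 3.8]
width: 8.8
```

Call:
apply_moves([
  [[0,0,0.03,0,0,0],[0,0,0.03,0,0,0],[0,0,0,0,0,0],[0,0,0,0,0,0],[0,0,0,0,0,0]],
])

```text
clock: 11.55
eef_pos: [462.1, 15.8, 113.7]
tool_rot: [3.14, -0.0, 1.386]
force: [0.3, 0.1, 5.7]
width: 8.5
```

Call:
apply_moves([
  [[0,0,0.03,0,0,0],[0,0,0.03,0,0,0],[0,0,0.03,0,0,0],[0,0,0,0,0,0],[0,0,0,0,0,0]],
])

```text
clock: 12.18
eef_pos: [461.8, 15.9, 109.0]
tool_rot: [3.141, -0.0, 1.386]
force: [0.9, -0.6, 4.3]
width: 8.4
```

Call:
apply_moves([
  [[0,0,0.03,0,0,0],[0,0,0.03,0,0,0],[0,0,0.03,0,0,0],[0,0,0,0,0,0],[0,0,0,0,0,0]],
])

```text
clock: 12.8
eef_pos: [461.5, 15.8, 104.3]
tool_rot: [3.142, 0.0, 1.386]
force: [1.3, 0.0, 2.1]
width: 8.8
```

Call:
apply_moves([
  [[0,0,0.04,0,0,0],[0,0,0.04,0,0,0],[0,0,0.04,0,0,0],[0,0,0.04,0,0,0],[0,0,0,0,0,0]],
])

```text
clock: 13.42
eef_pos: [461.2, 15.8, 96.0]
tool_rot: [-3.141, 0.0, 1.386]
force: [-0.1, -0.6, 0.6]
width: 8.7
```

```bash
python3 - <<'E'
from h import *
s=ctrl.read_state(); print({k:np.round(v,2).tolist() for k,v in s.items() if k in("eef_pos","force","torque","width")})
E
```

```text
{'eef_pos': [461.24, 15.79, 95.97], 'force': [-0.07, -0.63, 0.61], 'torque': [-0.23, -0.13, 0.05], 'width': 8.73}
```

Call:
apply_moves([
  [[0,0,0.04,0,0,0],[0,0,0.03,0,0,0],[0,0,0.02,0,0,0],[0,0,0.02,0,0,0],[0,0,0,0,0,0]],
])

```text
clock: 14.05
eef_pos: [461.3, 15.8, 90.7]
tool_rot: [-3.141, 0.0, 1.386]
force: [0.9, -1.2, 2.5]
width: 8.6
```

```bash
python3 - <<'E'
from h import *
s=ctrl.read_state(); print({k:np.round(v,2).tolist() for k,v in s.items() if k in("eef_pos","force","torque","width")})
E
```

```text
{'eef_pos': [461.29, 15.84, 90.66], 'force': [0.9, -1.22, 2.53], 'torque': [-0.32, 0.01, 0.07], 'width': 8.63}
```

Call:
apply_moves([
  [[0,0,0.02,0,0,0],[0,0,0.02,0,0,0],[0,0,0,0,0,0],[0,0,0,0,0,0],[0,0,0,0,0,0]],
])

```text
clock: 14.68
eef_pos: [461.4, 15.9, 89.6]
tool_rot: [3.141, -0.001, 1.386]
force: [-2.9, -1.2, 14.5]
width: 8.5
```

Call:
apply_moves([
  [[0,0,-0.04,0,0,0],[0,0,-0.04,0,0,0],[0,0,-0.04,0,0,0],[0,0,0,0,0,0],[0,0,0,0,0,0]],
])

```text
clock: 15.3
eef_pos: [461.0, 16.0, 94.7]
tool_rot: [-3.141, 0.0, 1.386]
force: [-0.3, -0.3, -4.8]
width: 8.7
```

Call:
apply_moves([
  [[0.02,0,0,0,0,0],[0.02,0,0,0,0,0],[0,0,0,0,0,0],[0,0,0,0,0,0],[0,0,0,0,0,0]],
])

```text
clock: 15.92
eef_pos: [461.7, 17.8, 94.8]
tool_rot: [-3.141, 0.0, 1.386]
force: [-1.0, -1.3, -4.5]
width: 8.2
```

Call:
apply_moves([
  [[-0.02,0,0,0,0,0],[-0.02,0,0,0,0,0],[0,0,0,0,0,0],[0,0,0,0,0,0],[0,0,0,0,0,0]],
])

```text
clock: 16.55
eef_pos: [461.5, 16.0, 94.9]
tool_rot: [3.141, -0.0, 1.386]
force: [-0.6, 0.6, -1.6]
width: 8.5
```

It rubs in both directions, about +2 to +5 N going down and −4.8 N pulling up, and it reached the floor at TCP z 89.6. That makes it snug. I'll reseat it on the floor, release it and back off.

Call:
apply_moves([
  [[0,0,0.04,0,0,0],[0,0,0.04,0,0,0],[0,0,0.03,0,0,0],[0,0,0.01,0,0,0],[0,0,0,0,0,0]],
])

```text
clock: 17.18
eef_pos: [461.9, 15.8, 89.6]
tool_rot: [3.141, -0.001, 1.386]
force: [-3.1, -1.7, 13.1]
width: 8.4
```

Call:
apply_moves([
  [[0,0,0,0,0,0],[0,0,0,0,0,0],[0,0,0,0,0,0],[0,0,0,0,0,0],[0,0,0,0,0,0]],
], claw=-0.3)

```text
clock: 17.8
eef_pos: [461.4, 15.9, 88.7]
tool_rot: [-3.141, 0.0, 1.386]
force: [-0.7, -1.0, 0.2]
width: 30.2
```

Call:
apply_moves([
  [[0,0,-0.3,0,0,0],[0,0,-0.6,0,0,0],[0,0,-0.8,0,0,0],[0,0,-0.6,0,0,0],[0,0,0,0,0,0]],
])

```text
clock: 18.42
eef_pos: [463.0, 16.0, 205.6]
tool_rot: [3.137, -0.002, 1.386]
force: [1.1, -0.2, -0.7]
width: 30.3
```

```bash
python3 - <<'E'
from h import *
import pickle
i=viewer.camera_info("wrist"); pickle.dump(i,open("w5.pkl","wb"))
a=viewer.get_image("wrist"); s=ctrl.read_state(); print(s["eef_pos"],s["width"])
th=np.radians(-10.7); c=np.array([462.6,22.5]); R=np.array([[np.cos(th),-np.sin(th)],[np.sin(th),np.cos(th)]])
W=lambda x,y,z:np.r_[c+R@[x,y],z]
top=[(x,y) for x in(-27.5,27.5) for y in(-12.5,-.5)]
p=proj("wrist",[W(x,y,115) for x,y in top],i); print(np.round(p,1))
b=a[60:260,170:370]; b=np.clip(cv2.resize(b,None,fx=2.9,fy=2.9,interpolation=cv2.INTER_CUBIC).astype(float)*1.3,0,255).astype(np.uint8)
for q in p: cv2.circle(b,tuple(int(round((q[k]-(170,60)[k])*2.9)) for k in(0,1)),3,(255,0,255),1)
cv2.imwrite("pics/w5.png",b)
E
```

```text
[461.82489398  16.1277538  204.32084978] 29.87735745032849
[[248.2 153. ]
 [263.6 153. ]
 [248.5 219.3]
 [263.  219.3]]
```

View pics/w5.png

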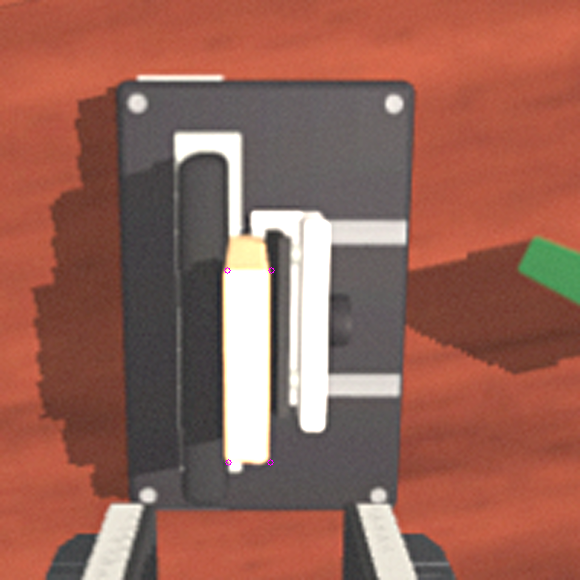

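The spacer's top at (247,365) lies on the predicted corners (magenta) for a spacer fully down, flush with the drive and centred. The black pad at (280,340) touches it and is pushed back. One last check of the rack and the bystanders before I hand in.

```bash
python3 - <<'E'
from h import *
a=viewer.get_image("scene"); b=viewer.get_image("side")
f=np.hstack([cv2.resize(a[140:290,100:460],(400,167)),cv2.resize(a[140:290,100:460],(400,167))])
o=np.vstack([cv2.resize(a[140:290,100:460],(792,330)),cv2.resize(b[110:310,180:440],(792,609))[:265*2:2,:][:265]]) if 0 else None
x=cv2.resize(a[140:290,100:460],(672,280)); y=cv2.resize(b[120:310,160:440],(442,300)); o=np.zeros((580,672,3),np.uint8); o[:280]=x; o[280:,:442]=y
cv2.imwrite("pics/f.png",o); print(ctrl.read_state()["force"])
E
```

```text
[-0.96523793 -0.13198491  0.5607745 ]
```

View pics/f.png

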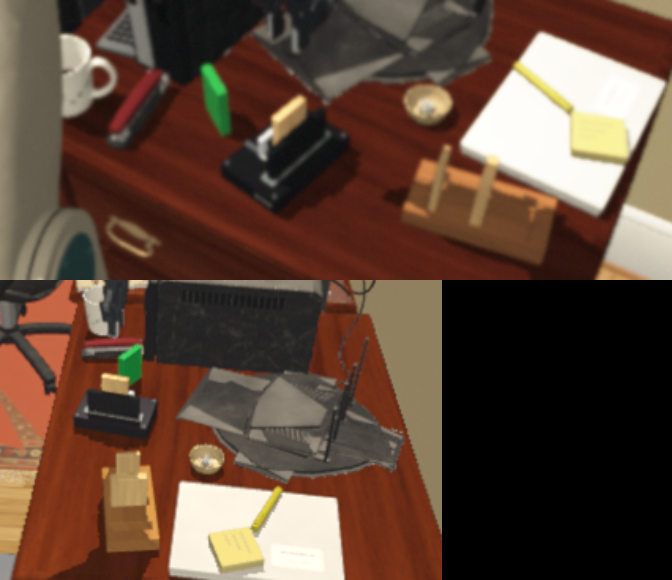

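The spacer stands in the dock at (290,118), two spacers stand in the rack at (440,180) and (485,190), and the green piece, mug, stapler and dish are where they were. Handing in.

```bash
python3 -c "
from cell import ctrl
print(ctrl.read_state()['clock']); print(ctrl.finish_job())"
```

```text
18.575
the job is handed in; nothing more can be done
None
```

I put the middle (12 mm) spacer in the gap between drive and pad, and handed the job in at about 18.6 s. It was the first one I tried, because the pad edge suggested a rest gap of about 10 mm. I never moved the thin or thick spacer.

**Checks that agreed:**
- **Fit:** it slid down against about 2–6 N and drew about 5 N when I pulled it back up 5 mm. It then bottomed on the gap floor at about 14 N.
- **Position:** after release, its top lined up in the wrist picture with the predicted corners for fully down, flush with the drive and centred along the pad. The pad was touching it.
- **Rest of the scene:** the last pictures show the other two spacers standing in the rack. The green look-alike, mug, stapler and dish look unmoved, and the gripper is clear.

**Checks that disagreed or told me little:**
- **Gripper width:** it read about 8.7 mm on this spacer. I judged it to be the 12 mm one from its length and its image thickness compared with the thick one.
- **Downward force:** it fell to about 0.6 N once on the way down.
- **Sideways nudge:** a 2 mm push changed the force by only 1–2 N. So I judged the fit by the vertical rub and the final picture.

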